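# Ease the wedge out and shut the shoe crate

## Robot

A 6-joint arm with a two-finger parallel gripper is mounted at the origin on the work surface. World frame = base frame: x ahead of the robot, y to its left, z up, the work surface at z = 0. Lengths are in m, angles in rad, forces in N, time in s.
With the tool pointing down it reaches from about 0.35 to 0.875 m from the base axis. Payload 4.2 kg.
Tool frame: the origin (TCP) lies at the very end of the fingers, on their centre line; the grasp point (between the pads) lies 19 mm behind it; z points along the fingers, y is the line along which they close (so a half turn about z gives the same grasp; the last joint's range is limited). The gripper opens to 87 mm and grips with 3 to 60 N. Pads are 19 mm wide; open, the fingers measure 117 mm over their backs; the gripper's body (75 mm by 190 mm) begins 51 mm behind the grasp point.
Start: joints at [1.585, 0.385, 0.008, 0, -1.194, -0.259], TCP at [0.151, 0.606, 0.223] pointing down, gripper open.
Joint ranges: [-3.14, 3.14], [-1.21, 2.06], [-1.07, 1.41], [-3.16, 2.05], [-2.99, -0.16], [-3.1, 3.1]. Speed limits (rad/s): [2.79, 2.79, 3.14, 3.14, 3.14, 3.14].

## Interface

Orientations are given as a 3x3 rotation matrix whose columns are the frame's x, y, z axes.
In Python, from cell import r, vision, order gives the robot as it stands. The module is installed in compiled form; this text tells all that it offers.
- The arm moves only by the tool jog_arm, never from a script. Its argument "moves" is a list of rows, each a list of 7 numbers: the turn, a rotation vector about the tool's x, y, z in rad, then the shift along the tool's x, y, z in m, then the closure, from 0 (fully open) to 1 (shut). In form: [[ax, ay, az, dx, dy, dz, grip], ...]. A call has 1 to 8 rows; each row shifts and turns the commanded pose from where the row before left it, along the tool's axes as they then stand; what a row does not reach is not made up. A row lasts 1/12 s, in which the tool goes at most 41.7 mm and 7.16 degrees, less where a joint would pass 70% of its speed; a pose out of reach is approached as far as the arm can. A call is refused whole if a number of a shift passes 0.0417 or a number of a turn 0.125, either way. A call with a gripper value outside its range is refused whole. The fingers move at their own pace and stop on an object; the grip force is fixed at half the most. Time passes only in rows, so rows that do not move let the fingers close. It gives the time, the measured TCP pose, the force, the opening and the grip force at its end, in the units of the state.
- r.sense(): the state, without advancing time (a new reading comes with each control period).
- vision.snapshot(name): name is "side" or "top"; returns the picture (480x640x3 uint8, red, green, blue); there is no depth.
- vision.get_calibration(name): a dict with "fx", "fy", "cx", "cy" (pixels), "camera_from_world" (4x4, takes a point from world to camera coordinates). Camera axes: x right, y down, z forward; pixel columns grow to the right and rows downward; lengths in m; the calibration is good to about 2 mm. A picture is of the moment at which its call begins. get_calibration takes no time and is no camera call.
- order.close_job(): hands the job in; it is judged then, once.
The state is a dict: "clock": time; "qpos": joint angles; "qd": joint speeds; "joint_efforts": joint torques, N m; "eef_pos": TCP position; "tool_rot": TCP orientation; "force": force on the tool from outside, world axes, zero at the start; "moment": the same for the moment, N m; "grip_width": opening from 0.0 (shut) to 1.0 (fully open); "grasp_force": force on a finger pad.
Only numpy, scipy, OpenCV 4.12 (cv2) and the standard library are available. Lean on these libraries where they do the work, as an engineer would, in place of code of your own. Each camera call takes 0.05 s, during which the arm holds its last target. There are 200 camera calls.

## Task

Close up the shoe crate: take the wooden wedge by its thick end and work it straight back out from under the heavy lid in small tugs of a centimetre or two, stopping for about half a second after each so that the lid comes down in steps and never drops. When the lid is down, set the wedge (do not drop it) on its flat underside in the shallow tray, let go, and then swing the latch over the lid as far as it goes. Leave the brush, bottle and jar where they are.

Things in the scene. Friction and masses are not known exactly. Their poses are not given: they have to be found in the camera images.
- crate: Grey plastic shoe crate 340 x 340 x 100 mm high, fixed, placed anew each time. Origin: centre of its underside; +x to its hinge (back) side, +y to the latch's side, z up. Its front (x -170 to -75 mm) is an open flat step at z = 100 mm that runs on under the lid to x = 40. The wedge lies on it, thick end out, towards -x.
- lid: Wooden plank lid, 230 deep (x) x 340 wide x 22 mm thick, about 1.5 kg, hinged along crate y at crate x = 155, z = 108 mm. Origin: middle of its lower front edge, at crate x = -75 mm. Shut it is level, on stops 8 mm above the step (top at z = 130). It starts tilted 0.12 to 0.14 rad on the wedge; 10 mm of pull lowers it by 0.014; shut after about 90 mm, wedge clear after about 105 mm.
- wedge: Loose wooden wedge, 160 long (x) x 34 mm wide (y), 0.11 kg. Origin: centre of its flat underside; +x to the thin tip, z up. From x = -80 to -30 mm a plain block 48 mm high, to be gripped across its width; from -30 to 80 mm the top slopes from 42 down to 6 mm. Pulling it out takes 5 to 20 N.
- wedge_grip (a point): Centre of the wedge's thick block, half-way up: 55 mm behind the wedge's origin (-x) and 24 mm above its underside.
- wedge_tip (a point): Thin end of the wedge, 80 mm ahead of its origin (+x), 3 mm above its underside.
- tray: Shallow open white plastic tray, 220 (x) x 120 (y) x 25 mm high, walls and floor 5 mm thick, fixed, on the work surface left or right of the crate's front. Origin: centre of its underside; its long side runs along its x axis. The wedge goes in lengthwise, either way round.
- latch (a joint): Angle (rad) of the steel latch bar about its upright pivot at crate x = -105, y = 100 mm. 0: bar points along crate +y, in front of the lid's edge; turns clockwise from above to its stop at 1.57, pointing along crate +x over the shut lid. Starts at 0 to 0.3, stays where left, takes 1 to 3 N at the peg. Bar from 134 to 146 mm above the work surface.
- latch_peg (a point): Point for gripping or pushing on the round upright black peg (12 mm diameter, 34 mm tall) on the latch bar's end, 55 mm from the pivot. This point is 20 mm above the bar's top and 166 mm above the work surface; the peg's top is 14 mm higher.
- brush: Wooden boot brush 170 x 55 x 46 mm, loose bystander on the other side of the crate from the tray. Origin: centre of its underside.
- bottle: Aluminium bottle, 68 mm diameter, 200 mm tall, standing; bystander. Origin: centre of its underside.
- jar: Glass jar with hinged lid, 90 mm diameter, 117 mm tall, standing; bystander. Origin: centre of its underside.
Mind the look-alikes: they are no part of the job. What is shaped like the wedge but turquoise or yellow is not meant.

How it is judged:
By the outcome, as a careful person would: the job done as asked, in the order asked, and still so for the second after the job is handed in, with the robot touching nothing.
It also fails if it takes over 72 s, if anything falls off the work surface, if the arm or the gripper's body presses on something with over 40 N, if the wrist force passes 120 N, or if a joint passes its speed limit or range.

## Working session

There is one attempt and no reset: what is moved stays moved. The work goes in short steps, Python scripts to look and compute and a tool call to move; the robot and the scene stay as the last step left them, time stands still between calls to the robot, and variables do not carry over. Pictures are saved under pics/ and viewed, at most 10 in all, crops included, and the job is handed in when it is done.

Besides the shell and the picture viewer there is one more tool, called as name(argument=value, ...), one argument or row to a line, values as JSON. jog_arm: Moves the arm, as the interface text tells. Its arguments: {"type":"object","properties":{"moves":{"type":"array"}},"required":["moves"]}

```bash
mkdir -p pics; cat > h.py <<'E'
import numpy as np, cv2
from cell import r, vision, order
def snap(n,f):
    im=vision.snapshot(n); cv2.imwrite('pics/'+f,cv2.cvtColor(im,cv2.COLOR_RGB2BGR)); return im
def ray(n,u,v):
    c=vision.get_calibration(n); M=np.array(c['camera_from_world']); R=M[:3,:3]; t=M[:3,3]
    d=R.T@np.array([(u-c['cx'])/c['fx'],(v-c['cy'])/c['fy'],1]); return -R.T@t,d
def onz(n,u,v,z):
    o,d=ray(n,u,v); return o+d*(z-o[2])/d[2]
def pix(n,p):
    c=vision.get_calibration(n); M=np.array(c['camera_from_world']); q=M[:3,:3]@np.array(p)+M[:3,3]
    return np.array([c['fx']*q[0]/q[2]+c['cx'],c['fy']*q[1]/q[2]+c['cy']])
E
python3 - <<'E'
from h import *
snap('top','t0.png');snap('side','s0.png')
s=r.sense();print(s)
for n in('top','side'):print(ray(n,320,240),vision.get_calibration(n)['fx'])
E
```

```text
{'clock': 0.1, 'qpos': array([ 1.58461134e+00,  3.85441901e-01,  6.75118126e-03, -4.22199425e-04,
       -1.19401185e+00, -2.58605583e-01]), 'qd': array([ 0.00105546, -0.00211535,  0.00329186, -0.00041592, -0.00043292,
        0.00075452]), 'joint_efforts': array([-8.78008832e-04, -3.91687775e+01,  1.87936538e+01,  4.23205554e+00,
        1.34552483e-02, -7.47124636e-05]), 'eef_pos': array([0.1513247 , 0.60583912, 0.22158926]), 'tool_rot': array([[ 9.70150373e-01, -2.42503855e-01, -3.66212172e-04],
       [-2.42504108e-01, -9.70148496e-01, -1.91145705e-03],
       [ 1.08255516e-04,  1.94320872e-03, -9.99998106e-01]]), 'force': array([-0.87350252, -0.82728582, -0.97364605]), 'moment': array([ 0.00797244, -0.01196114, -0.05831533]), 'grasp_force': 0.0, 'grip_width': 1.0019309331304191}
(array([ 0.3830137 , -0.02326467,  1.01255853]), array([ 0.12825551,  0.00864585, -0.99178004])) 439.07644883130655
(array([-0.14330751, -0.83667266,  0.82045328]), array([ 0.50300452,  0.66579873, -0.55134412])) 571.3375109968193
```

View pics/t0.png

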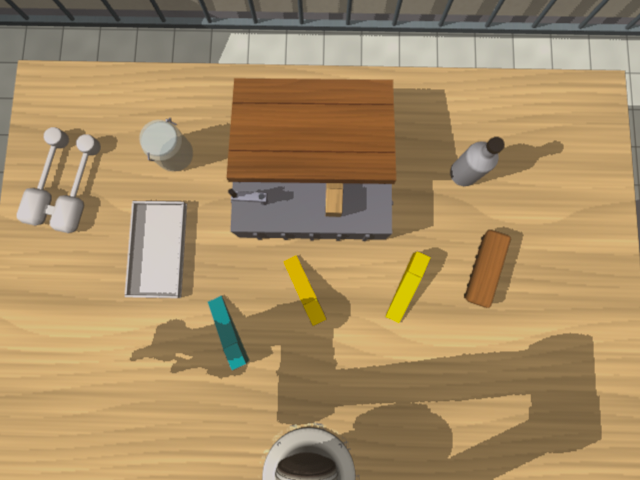

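View pics/s0.png

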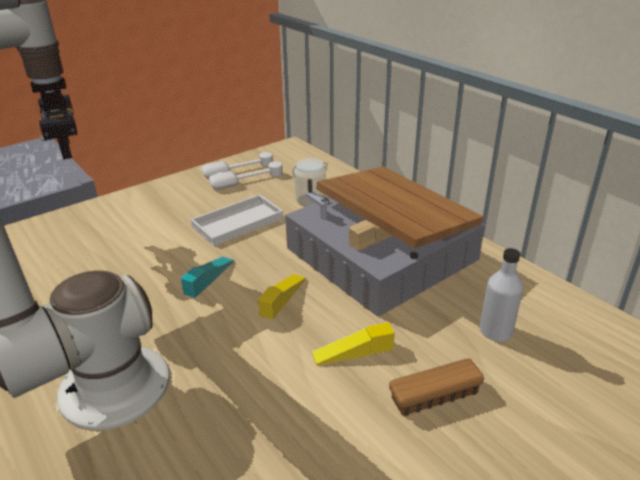

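The wedge candidates in the top view are:
- natural wood at (334,199), on the crate step under the lid
- orange-yellow at (305,290)
- yellow at (408,287)
- turquoise at (227,333)

The one at (334,199) fits: it is wood-coloured, lies on the step and holds up the lid. The tray is at (156,249), the latch pivot near (264,198) and its peg near (233,193). I'll confirm in an enlarged crop.

```bash
python3 - <<'E'
from h import *
im=cv2.imread('pics/t0.png')[170:245,220:400]
cv2.imwrite('pics/c0.png',cv2.resize(im,None,fx=4.4,fy=4.4,interpolation=cv2.INTER_CUBIC))
E
```

```text
(no output)
```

View pics/c0.png

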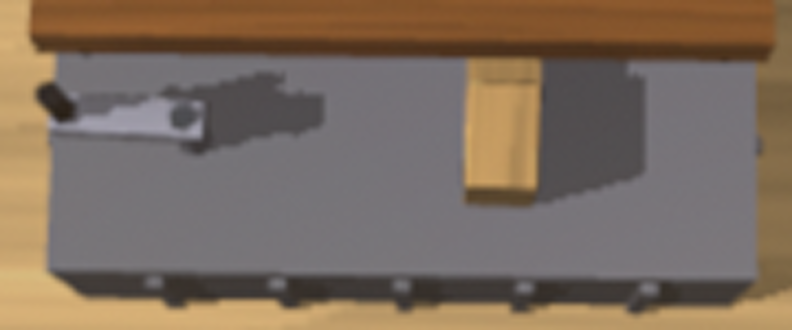

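The crop confirms the wooden wedge. Its block top spans crop (465..540, 83..190) and the latch pivot is at (183,117). The peg top is at (45,90), and the step's front edge runs from (50,270) to (757,276).

```bash
python3 - <<'E'
from h import *
P=lambda u,v,z:onz('top',220+u/4.4,170+v/4.4,z)
a,b=P(50,270,.1),P(757,276,.1); print('front',a,b,np.linalg.norm(a-b))
y=(a-b)/np.linalg.norm(a-b); yaw=np.arctan2(-y[0],y[1]); print('crate yaw',yaw)
x=np.array([y[1],-y[0],0]); C=(a+b)/2+.17*x; print('crate origin',C)
print('expected latch pivot',C-.105*x+.1*y,'seen',P(183,117,.146),'peg top',P(45,90,.18))
w=[P(465,188,.148),P(538,192,.148),P(540,84,.148),P(470,82,.148)];print('wedge',np.array(w).round(4))
m=np.mean(w,0);print(m, 'in crate',(m-C)@x,(m-C)@y)
d=(w[3]+w[2]-w[0]-w[1]);print('wedge yaw',np.arctan2(d[1],d[0]))
im=cv2.imread('pics/t0.png');h=cv2.cvtColor(im,cv2.COLOR_BGR2HSV)
mk=((h[...,1]<50)&(h[...,2]>90)).astype(np.uint8);mk[:190]=0;mk[310:]=0;mk[:,:110]=0;mk[:,200:]=0
c=max(cv2.findContours(mk,0,2)[0],key=cv2.contourArea);rc=cv2.minAreaRect(c);print(rc)
for q in cv2.boxPoints(rc):print(q,onz('top',*q,.025))
print('tray',onz('top',*rc[0],.025))
E
```

```text
front [0.51530271 0.17169868 0.1       ] [ 0.51967895 -0.16601296  0.1       ] 0.33773999002969457
crate yaw 0.012957803195287547
crate origin [0.68747656 0.00504562 0.1       ]
expected latch pivot [0.58118963 0.1036767  0.1       ] seen [0.58093862 0.10428009 0.146     ] peg top [0.58411493 0.16090726 0.18      ]
wedge [[ 0.5501 -0.0259  0.148 ]
 [ 0.549  -0.0591  0.148 ]
 [ 0.5993 -0.0592  0.148 ]
 [ 0.5996 -0.0271  0.148 ]]
[ 0.57451116 -0.04283879  0.148     ] in crate -0.11357637574371311 -0.04641664889497699
wedge yaw -0.01419727874519352
((154.14398193359375, 248.69650268554688), (53.39581298828125, 98.05867004394531), 3.5763344764709473)
[124.439705 295.965   ] [0.37499191 0.41998838 0.025     ]
[130.55643 198.09727] [0.59874854 0.42482926 0.025     ]
[183.84827 201.42801] [0.59347628 0.3009069  0.025     ]
[177.73154 299.29572] [0.37038507 0.29989574 0.025     ]
tray [0.4826474  0.36131247 0.025     ]
```

jog_arm(
  moves=[
    [0,0,-0.1225,0,0,0,0],
    [0,0,-0.1225,0,0,0,0],
    [0,0,0,0.02,0.032,0,0],
    [0,0,0,0.02,0.032,0,0],
    [0,0,0,0.02,0.032,0,0],
    [0,0,0,0.02,0.032,0,0],
    [0,0,0,0.02,0.032,0,0],
    [0,0,0,0.02,0.032,0,0],
  ],
)

```text
clock: 0.77
eef_pos: [0.2719, 0.4124, 0.2222]
tool_rot: [[1.0, 0.001, -0.0], [0.001, -1.0, -0.001], [-0.0, 0.001, -1.0]]
force: [1.3, 0.9, -0.2]
grip_width: 1.0
grasp_force: 0.0
```

jog_arm(
  moves=[
    [0,0,0,0.02,0.032,0,0],
    [0,0,0,0.02,0.032,0,0],
    [0,0,0,0.02,0.032,0,0],
    [0,0,0,0.02,0.032,0,0],
    [0,0,0,0.02,0.032,0,0],
    [0,0,0,0.02,0.032,0,0],
    [0,0,0,0.02,0.032,0,0],
    [0,0,0,0.02,0.032,0,0],
  ],
)

```text
clock: 1.43
eef_pos: [0.4318, 0.1566, 0.2225]
tool_rot: [[1.0, 0.0, -0.0], [0.0, -1.0, 0.0], [-0.0, -0.0, -1.0]]
force: [0.3, 0.8, 0.8]
grip_width: 0.997
grasp_force: 0.0
```

jog_arm(
  moves=[
    [0,0,0,0.02,0.032,0,0],
    [0,0,0,0.02,0.032,0,0],
    [0,0,0,0.02,0.032,0,0],
    [0,0,0,0.02,0.032,0,0],
    [0,0,0,0.02,0.032,0,0],
    [0,0,0,0,0,0,0],
    [0,0,0,0,0,0,0],
  ],
)

```text
clock: 2.02
eef_pos: [0.5317, -0.0034, 0.2215]
tool_rot: [[1.0, -0.004, -0.002], [-0.004, -1.0, -0.0], [-0.002, 0.0, -1.0]]
force: [-0.9, -0.4, -0.2]
grip_width: 1.001
grasp_force: 0.0
```

jog_arm(
  moves=[
    [0,0,0,0.018,0.0195,0,0],
    [0,0,0,0.017,0.0195,0.01,0],
    [0,0,0,0,0,0.02,0],
    [0,0,0,0,0,0.02,0],
    [0,0,0,0,0,0.02,0],
    [0,0,0,0,0,0,0],
  ],
)

```text
clock: 2.52
eef_pos: [0.563, -0.0397, 0.1482]
tool_rot: [[1.0, 0.001, -0.009], [0.001, -1.0, -0.0], [-0.009, 0.0, -1.0]]
force: [-1.0, -1.4, 0.3]
grip_width: 1.0
grasp_force: 0.0
```

```bash
python3 - <<'E'
from h import *
im=cv2.cvtColor(snap('side','s1.png'),cv2.COLOR_RGB2BGR)
snap('top','t1.png')
w=np.array([[.550,-.026,.148],[.549,-.059,.148],[.550,-.026,.1],[.549,-.059,.1],[.6,-.059,.148]])
c=cv2.resize(im[150:290,280:480],None,fx=4,fy=4,interpolation=cv2.INTER_CUBIC)
for p in w:
    q=(pix('side',p)-[280,150])*4; cv2.circle(c,tuple(int(v) for v in q),3,(0,0,255),-1)
cv2.imwrite('pics/c1.png',c)
E
```

```text
(no output)
```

View pics/c1.png

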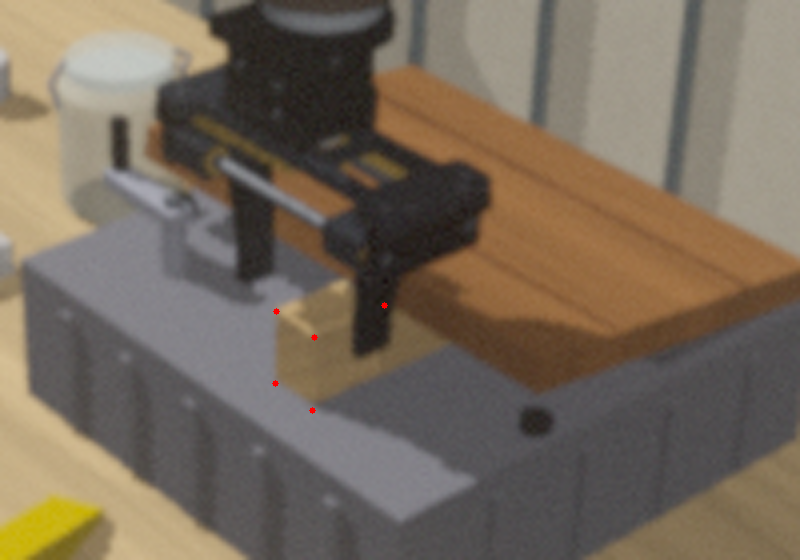

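The side crop shows the wedge block, with its front corners near crop (277,310) and (314,338), matching the projected estimate within about 2 mm. The fingers straddle it, so I'll go down and grip.

jog_arm(
  moves=[
    [0,0,0,0.004,0.003,0.02,0],
    [0,0,0,0,0,0.02,0],
    [0,0,0,0,0,0,0],
    [0,0,0,0,0,0,0.8],
    [0,0,0,0,0,0,1],
    [0,0,0,0,0,0,1],
    [0,0,0,0,0,0,1],
    [0,0,0,0,0,0,1],
  ],
)

```text
clock: 3.28
eef_pos: [0.5711, -0.0434, 0.1137]
tool_rot: [[1.0, 0.0, 0.002], [0.0, -1.0, 0.0], [0.002, -0.0, -1.0]]
force: [0.3, 0.1, 0.5]
grip_width: 0.704
grasp_force: 0.0
```

jog_arm(
  moves=[
    [0,0,0,0,0,0,1],
    [0,0,0,0,0,0,1],
    [0,0,0,0,0,0,1],
    [0,0,0,0,0,0,1],
    [0,0,0,0,0,0,1],
  ],
)

```text
clock: 3.7
eef_pos: [0.5703, -0.0424, 0.1126]
tool_rot: [[1.0, 0.001, -0.0], [0.001, -1.0, 0.002], [-0.0, -0.002, -1.0]]
force: [-3.1, 4.8, 1.9]
grip_width: 0.385
grasp_force: 30.0
```

jog_arm(
  moves=[
    [0,0,0,-0.006,0,0,1],
    [0,0,0,-0.006,0,0,1],
    [0,0,0,0,0,0,1],
    [0,0,0,0,0,0,1],
    [0,0,0,0,0,0,1],
    [0,0,0,0,0,0,1],
    [0,0,0,0,0,0,1],
    [0,0,0,0,0,0,1],
  ],
)

```text
clock: 4.37
eef_pos: [0.5591, -0.0432, 0.1126]
tool_rot: [[1.0, 0.0, 0.001], [0.0, -1.0, 0.001], [0.001, -0.001, -1.0]]
force: [3.3, 4.5, -1.7]
grip_width: 0.386
grasp_force: 29.9
```

jog_arm(
  moves=[
    [0,0,0,-0.0065,0,0,1],
    [0,0,0,-0.0065,0,0,1],
    [0,0,0,0,0,0,1],
    [0,0,0,0,0,0,1],
    [0,0,0,0,0,0,1],
    [0,0,0,0,0,0,1],
    [0,0,0,0,0,0,1],
    [0,0,0,0,0,0,1],
  ],
)

```text
clock: 5.03
eef_pos: [0.5453, -0.0439, 0.1126]
tool_rot: [[1.0, 0.0, -0.001], [0.0, -1.0, -0.001], [-0.001, 0.001, -1.0]]
force: [0.8, -0.2, 1.3]
grip_width: 0.387
grasp_force: 29.9
```

```bash
python3 - <<'E'
from h import *
im=cv2.cvtColor(snap('side','s2.png'),cv2.COLOR_RGB2BGR)
c=cv2.resize(im[150:290,280:480],None,fx=4,fy=4,interpolation=cv2.INTER_CUBIC)
for x in(.5501,.5255):
    q=(pix('side',[x,-.059,.148])-[280,150])*4; cv2.circle(c,tuple(int(v) for v in q),3,(0,0,255),-1)
cv2.imwrite('pics/c2.png',c)
E
```

```text
(no output)
```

View pics/c2.png

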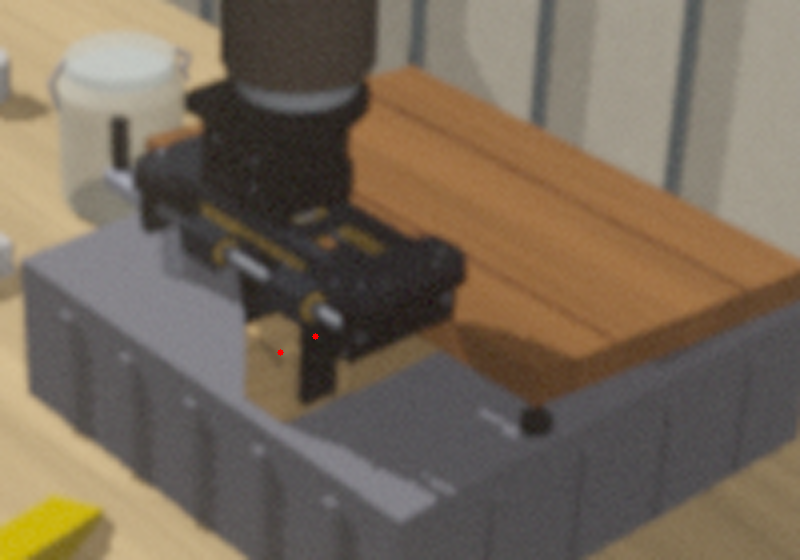

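The side crop shows the wedge held and about 25 mm out, with its front corner near (280,352), and the lid's front edge lower. Continuing the tugs.

jog_arm(
  moves=[
    [0,0,0,-0.0065,0,0,1],
    [0,0,0,-0.0065,0,0,1],
    [0,0,0,0,0,0,1],
    [0,0,0,0,0,0,1],
    [0,0,0,0,0,0,1],
    [0,0,0,0,0,0,1],
    [0,0,0,0,0,0,1],
    [0,0,0,0,0,0,1],
  ],
)

```text
clock: 5.75
eef_pos: [0.5326, -0.0434, 0.1126]
tool_rot: [[1.0, 0.0, -0.0], [0.0, -1.0, 0.0], [-0.0, -0.0, -1.0]]
force: [1.0, 3.2, -0.2]
grip_width: 0.392
grasp_force: 29.9
```

jog_arm(
  moves=[
    [0,0,0,-0.0065,0,0,1],
    [0,0,0,-0.0065,0,0,1],
    [0,0,0,0,0,0,1],
    [0,0,0,0,0,0,1],
    [0,0,0,0,0,0,1],
    [0,0,0,0,0,0,1],
    [0,0,0,0,0,0,1],
    [0,0,0,0,0,0,1],
  ],
)

```text
clock: 6.42
eef_pos: [0.5195, -0.0436, 0.1126]
tool_rot: [[1.0, 0.0, -0.0], [0.0, -1.0, -0.0], [-0.0, 0.0, -1.0]]
force: [0.7, 1.9, 1.3]
grip_width: 0.386
grasp_force: 29.9
```

jog_arm(
  moves=[
    [0,0,0,-0.0065,0,0,1],
    [0,0,0,-0.0065,0,0,1],
    [0,0,0,0,0,0,1],
    [0,0,0,0,0,0,1],
    [0,0,0,0,0,0,1],
    [0,0,0,0,0,0,1],
    [0,0,0,0,0,0,1],
    [0,0,0,0,0,0,1],
  ],
)

```text
clock: 7.08
eef_pos: [0.5065, -0.0436, 0.1126]
tool_rot: [[1.0, 0.0, -0.0], [0.0, -1.0, -0.0], [-0.0, 0.0, -1.0]]
force: [2.2, 1.9, 1.7]
grip_width: 0.389
grasp_force: 29.9
```

jog_arm(
  moves=[
    [0,0,0,-0.0065,0,0,1],
    [0,0,0,-0.0065,0,0,1],
    [0,0,0,0,0,0,1],
    [0,0,0,0,0,0,1],
    [0,0,0,0,0,0,1],
    [0,0,0,0,0,0,1],
    [0,0,0,0,0,0,1],
    [0,0,0,0,0,0,1],
  ],
)

```text
clock: 7.75
eef_pos: [0.4935, -0.0435, 0.1126]
tool_rot: [[1.0, 0.0, -0.0], [0.0, -1.0, -0.0], [-0.0, 0.0, -1.0]]
force: [1.3, 1.0, 1.3]
grip_width: 0.385
grasp_force: 29.9
```

jog_arm(
  moves=[
    [0,0,0,-0.0065,0,0,1],
    [0,0,0,-0.0065,0,0,1],
    [0,0,0,0,0,0,1],
    [0,0,0,0,0,0,1],
    [0,0,0,0,0,0,1],
    [0,0,0,0,0,0,1],
    [0,0,0,0,0,0,1],
    [0,0,0,0,0,0,1],
  ],
)

```text
clock: 8.42
eef_pos: [0.4805, -0.0436, 0.1126]
tool_rot: [[1.0, 0.0, -0.0], [0.0, -1.0, -0.0], [-0.0, 0.0, -1.0]]
force: [1.2, 2.1, 1.1]
grip_width: 0.39
grasp_force: 29.9
```

jog_arm(
  moves=[
    [0,0,0,-0.0065,0,0,1],
    [0,0,0,-0.0065,0,0,1],
    [0,0,0,0,0,0,1],
    [0,0,0,0,0,0,1],
    [0,0,0,0,0,0,1],
    [0,0,0,0,0,0,1],
    [0,0,0,0,0,0,1],
    [0,0,0,0,0,0,1],
  ],
)

```text
clock: 9.08
eef_pos: [0.4657, -0.044, 0.1124]
tool_rot: [[1.0, 0.0, -0.004], [0.0, -1.0, -0.001], [-0.004, 0.001, -1.0]]
force: [-4.8, 0.6, 6.7]
grip_width: 0.389
grasp_force: 29.9
```

jog_arm(
  moves=[
    [0,0,0,-0.0065,0,0,1],
    [0,0,0,-0.0065,0,0,1],
    [0,0,0,0,0,0,1],
    [0,0,0,0,0,0,1],
    [0,0,0,0,0,0,1],
    [0,0,0,0,0,0,1],
    [0,0,0,0,0,0,1],
    [0,0,0,0,0,0,1],
  ],
)

```text
clock: 9.75
eef_pos: [0.4543, -0.0437, 0.1124]
tool_rot: [[1.0, -0.0, -0.001], [-0.0, -1.0, -0.0], [-0.001, 0.0, -1.0]]
force: [-1.8, -0.2, 3.1]
grip_width: 0.389
grasp_force: 29.9
```

```bash
python3 - <<'E'
from h import *
snap('top','t3.png')
im=cv2.cvtColor(snap('side','s3.png'),cv2.COLOR_RGB2BGR)
cv2.imwrite('pics/c3.png',cv2.resize(im[130:310,240:500],None,fx=3,fy=3,interpolation=cv2.INTER_CUBIC))
E
```

```text
(no output)
```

View pics/c3.png

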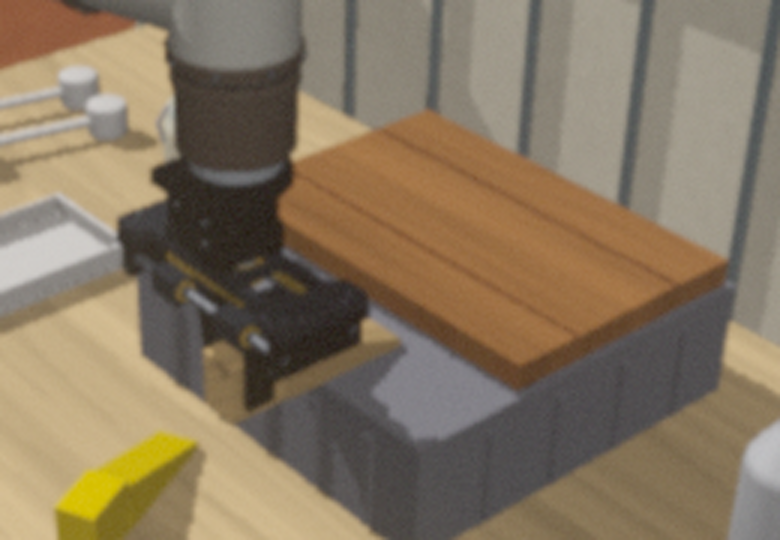

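The side crop shows the lid level and shut, and the wedge held clear with its tip at crop (400,345). I'll draw it back, lift it and carry it to the tray at (0.484, 0.361).

jog_arm(
  moves=[
    [0,0,0,-0.01,0,0,1],
    [0,0,0,-0.015,0,-0.01,1],
    [0,0,0,-0.018,0,-0.015,1],
    [0,0,0,-0.016,0,-0.015,1],
    [0,0,0,0,-0.015,0,1],
    [0,0,0,0,-0.025,0,1],
    [0,0,0,0,-0.03,0,1],
    [0,0,0,0,-0.03,0,1],
  ],
)

```text
clock: 10.52
eef_pos: [0.3948, 0.0572, 0.1524]
tool_rot: [[1.0, -0.001, 0.001], [-0.001, -1.0, 0.001], [0.001, -0.001, -1.0]]
force: [0.5, -0.5, -1.1]
grip_width: 0.387
grasp_force: 29.9
```

jog_arm(
  moves=[
    [0,0,0,0,-0.03,0,1],
    [0,0,0,0,-0.03,0,1],
    [0,0,0,0,-0.03,0,1],
    [0,0,0,0,-0.03,0,1],
    [0,0,0,0,-0.03,0,1],
    [0,0,0,0.01,-0.03,0,1],
    [0,0,0,0.01,-0.03,0,1],
    [0,0,0,0.01,-0.03,0,1],
  ],
)

```text
clock: 11.18
eef_pos: [0.425, 0.2978, 0.152]
tool_rot: [[1.0, 0.001, -0.0], [0.001, -1.0, 0.0], [-0.0, -0.0, -1.0]]
force: [0.4, 0.3, -1.0]
grip_width: 0.388
grasp_force: 29.9
```

jog_arm(
  moves=[
    [0,0,0,0,-0.025,0,1],
    [0,0,0,0,-0.02,0,1],
    [0,0,0,0,-0.01,0,1],
    [0,0,0,0,-0.005,0,1],
    [0,0,0,0,0,0,1],
  ],
)

```text
clock: 11.6
eef_pos: [0.425, 0.3566, 0.152]
tool_rot: [[1.0, 0.001, -0.001], [0.001, -1.0, -0.001], [-0.001, 0.001, -1.0]]
force: [-0.3, -0.7, -1.7]
grip_width: 0.388
grasp_force: 29.9
```

```bash
python3 - <<'E'
from h import *
snap('top','t4.png')
im=cv2.cvtColor(snap('side','s4.png'),cv2.COLOR_RGB2BGR)
cv2.imwrite('pics/c4.png',cv2.resize(im[130:290,140:340],None,fx=3.7,fy=3.7,interpolation=cv2.INTER_CUBIC))
p=r.sense()['eef_pos'];print(p)
for q in([.02],):
  for d in([-.0213,-.017,-.0124],[-.0213,-.017,.0356],[.1387,-.017,-.0124],[.1387,-.017,-.0064]):print((pix('side',p+d)-[140,130])*3.7)
E
```

```text
[0.42507273 0.35531187 0.15230813]
[262.22582768 219.89472844]
[253.93186527 156.28554346]
[461.15072738 153.20309473]
[460.61063266 145.65997098]
```

View pics/c4.png

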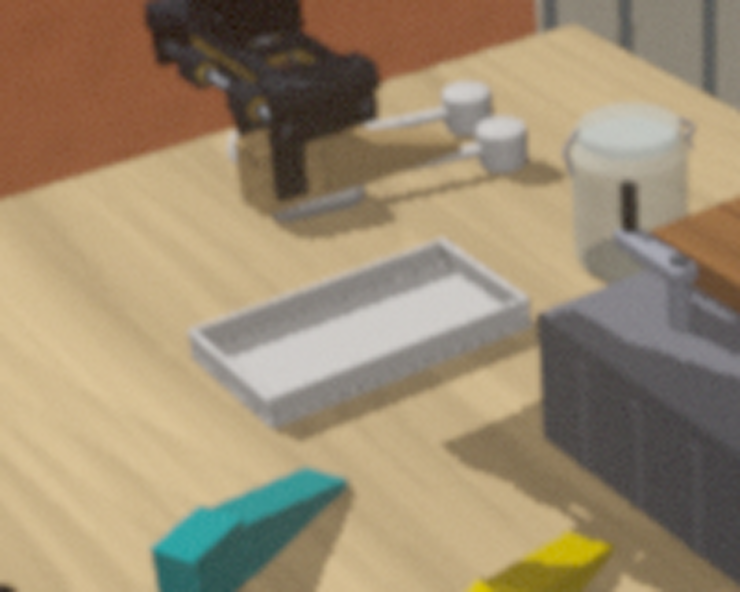

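The wedge is held level above the tray: block bottom corner near crop (268,212), tip near (460,148), both as predicted. Lowering it.

jog_arm(
  moves=[
    [0,0,0,0,-0.003,0.02,1],
    [0,0,0,0,-0.002,0.03,1],
    [0,0,0,0,0,0.03,1],
    [0,0,0,0,0,0.02,1],
    [0,0,0,0,0,0.015,1],
    [0,0,0,0,0,0.01,1],
    [0,0,0,0,0,0.003,1],
    [0,0,0,0,0,0,1],
  ],
)

```text
clock: 12.37
eef_pos: [0.4255, 0.3607, 0.0244]
tool_rot: [[1.0, -0.0, -0.0], [-0.0, -1.0, -0.001], [-0.0, 0.001, -1.0]]
force: [-0.3, -0.3, -1.5]
grip_width: 0.388
grasp_force: 29.9
```

jog_arm(
  moves=[
    [0,0,0,0,0,0.002,1],
    [0,0,0,0,0,0.002,1],
    [0,0,0,0,0,0.0015,1],
    [0,0,0,0,0,0,1],
    [0,0,0,0,0,0,1],
  ],
)

```text
clock: 12.78
eef_pos: [0.4256, 0.3616, 0.0194]
tool_rot: [[1.0, 0.0, 0.0], [0.0, -1.0, 0.001], [0.0, -0.001, -1.0]]
force: [0.0, 0.3, -0.9]
grip_width: 0.386
grasp_force: 29.9
```

jog_arm(
  moves=[
    [0,0,0,0,0,0.001,1],
    [0,0,0,0,0,0.001,1],
    [0,0,0,0,0,0,1],
    [0,0,0,0,0,0,1],
  ],
)

```text
clock: 13.12
eef_pos: [0.4256, 0.3616, 0.0176]
tool_rot: [[1.0, 0.0, 0.0], [0.0, -1.0, 0.0], [0.0, -0.0, -1.0]]
force: [-1.6, -0.1, 4.3]
grip_width: 0.389
grasp_force: 29.9
```

Contact is felt at the expected height. Releasing to a partial opening, since the tray walls limit the fingers.

jog_arm(
  moves=[
    [0,0,0,0,0,0.0004,1],
    [0,0,0,0,0,0,0.6],
    [0,0,0,0,0,0,0.45],
    [0,0,0,0,0,0,0.45],
    [0,0,0,0,0,0,0.45],
    [0,0,0,0,0,0,0.45],
    [0,0,0,0,0,0,0.45],
  ],
)

```text
clock: 13.7
eef_pos: [0.4255, 0.3613, 0.0165]
tool_rot: [[1.0, 0.0, -0.0], [0.0, -1.0, -0.0], [-0.0, 0.0, -1.0]]
force: [0.2, 0.3, 0.3]
grip_width: 0.543
grasp_force: 0.0
```

jog_arm(
  moves=[
    [0,0,0,0,0,-0.01,0.45],
    [0,0,0,0,0,-0.02,0.45],
    [0,0,0,0,0,-0.03,0.45],
    [0,0,0,0,0,-0.04,0.45],
    [0,0,0,0,0,-0.04,0.45],
    [0,0,0,0,0,-0.04,0.45],
    [0,0,0,0,0,-0.02,0.45],
    [0,0,0,0,0,0,0.6],
  ],
)

```text
clock: 14.37
eef_pos: [0.4277, 0.3636, 0.224]
tool_rot: [[1.0, 0.001, 0.009], [0.001, -1.0, 0.01], [0.009, -0.01, -1.0]]
force: [-0.1, 0.4, 0.2]
grip_width: 0.525
grasp_force: 0.0
```

```bash
python3 - <<'E'
from h import *
t=cv2.cvtColor(snap('top','t5.png'),cv2.COLOR_RGB2BGR)
s=cv2.cvtColor(snap('side','s5.png'),cv2.COLOR_RGB2BGR)
a=cv2.resize(t[165:310,110:290],(400,322),interpolation=cv2.INTER_CUBIC)
b=cv2.resize(s[150:270,180:340],(400,300),interpolation=cv2.INTER_CUBIC)
cv2.imwrite('pics/c5.png',np.hstack([a,np.vstack([b,np.zeros((22,400,3),np.uint8)])]))
E
```

```text
(no output)
```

View pics/c5.png

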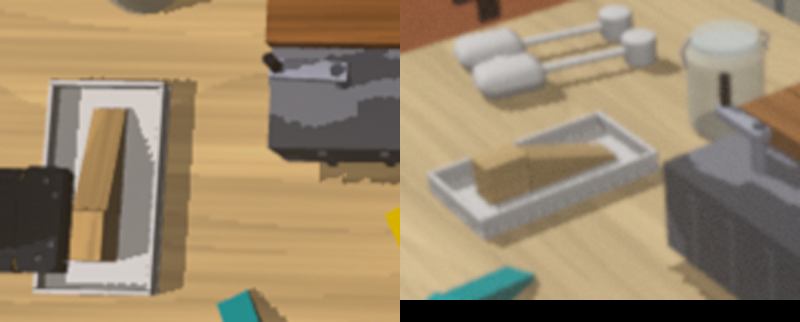

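The wedge lies flat in the tray, with its block at crop (92,235) and tip at (115,110). The peg is at crop (272,62), still near angle 0. Next is the latch, so I'll check the wrist joint and the current peg position.

```bash
python3 - <<'E'
from h import *
s=r.sense();print(s['qpos'].round(3),s['eef_pos'],s['tool_rot'].round(3))
im=cv2.imread('pics/t5.png')
g=im[185:205,222:245].max(2).astype(int);m=(g<55).astype(np.uint8)
n,l,st,c=cv2.connectedComponentsWithStats(m)
for i in range(1,n):
  if st[i,4]>5:
    q=c[i]+[222,185];print(st[i],q,onz('top',*q,.163))
E
```

```text
[ 9.940e-01  2.740e-01 -1.670e-01 -1.000e-03 -1.128e+00  5.770e-01] [0.42539526 0.36149118 0.21809248] [[ 1.    -0.     0.001]
 [-0.    -1.     0.003]
 [ 0.001 -0.003 -1.   ]]
[ 7  5  8  7 30] [232.56666667 193.03333333] [0.58307702 0.15974801 0.163     ]
```

jog_arm(
  moves=[
    [0,0,0.115,0,0,0,0.77],
    [0,0,0.115,0,0,0,0.77],
    [0,0,0.115,0,0,0,0.77],
    [0,0,0.115,0,0,0,0.77],
    [0,0,0.115,0,0,0,0.77],
    [0,0,0.115,0,0,0,0.77],
    [0,0,0.115,0,0,0,0.77],
  ],
)

```text
clock: 15.05
eef_pos: [0.4247, 0.3605, 0.2147]
tool_rot: [[0.689, -0.725, -0.003], [-0.725, -0.689, -0.003], [0.001, 0.004, -1.0]]
force: [0.3, 0.3, -0.5]
grip_width: 0.227
grasp_force: 0.0
```

jog_arm(
  moves=[
    [0,0,0.115,0,0,0,0.77],
    [0,0,0.115,0,0,0,0.77],
    [0,0,0.115,0,0,0,0.77],
    [0,0,0.115,0,0,0,0.77],
    [0,0,0.115,0,0,0,0.77],
    [0,0,0.115,0,0,0,0.77],
    [0,0,0.115,0,0,0,0.77],
  ],
)

```text
clock: 15.63
eef_pos: [0.4247, 0.3605, 0.2147]
tool_rot: [[-0.045, -0.999, -0.003], [-0.999, 0.045, -0.003], [0.003, 0.003, -1.0]]
force: [-0.6, -0.0, 0.9]
grip_width: 0.23
grasp_force: 0.0
```

jog_arm(
  moves=[
    [0,0,0,0.028,-0.0235,0,0.77],
    [0,0,0,0.028,-0.0235,0,0.77],
    [0,0,0,0.028,-0.0235,0,0.77],
    [0,0,0,0.028,-0.0235,0,0.77],
    [0,0,0,0.028,-0.0235,0,0.77],
    [0,0,0,0.028,-0.0235,0,0.77],
    [0,0,0,0.028,-0.0235,0,0.77],
    [0,0,0,0,0,0,0.77],
  ],
)

```text
clock: 16.3
eef_pos: [0.584, 0.1542, 0.2141]
tool_rot: [[-0.045, -0.999, -0.004], [-0.999, 0.045, -0.003], [0.003, 0.003, -1.0]]
force: [0.4, 1.0, 0.3]
grip_width: 0.229
grasp_force: 0.0
```

```bash
python3 - <<'E'
from h import *
s=r.sense();print(s['qpos'].round(3),s['eef_pos'],s['tool_rot'].round(3),s['grip_width'])
s=cv2.cvtColor(snap('side','s6.png'),cv2.COLOR_RGB2BGR)
b=cv2.resize(s[140:250,260:400],None,fx=5,fy=5,interpolation=cv2.INTER_CUBIC)
for z in(.18,.146):
    q=(pix('side',[.583,.160,z])-[260,140])*5;cv2.circle(b,tuple(int(v) for v in q),3,(0,0,255),-1)
cv2.imwrite('pics/c6.png',b)
E
```

```text
[ 5.260e-01  3.570e-01 -5.600e-02  1.000e-03 -1.162e+00 -5.720e-01] [0.58401179 0.1542131  0.21412868] [[-0.045 -0.999 -0.004]
 [-0.999  0.045 -0.003]
 [ 0.003  0.003 -1.   ]] 0.22917254889891028
```

View pics/c6.png

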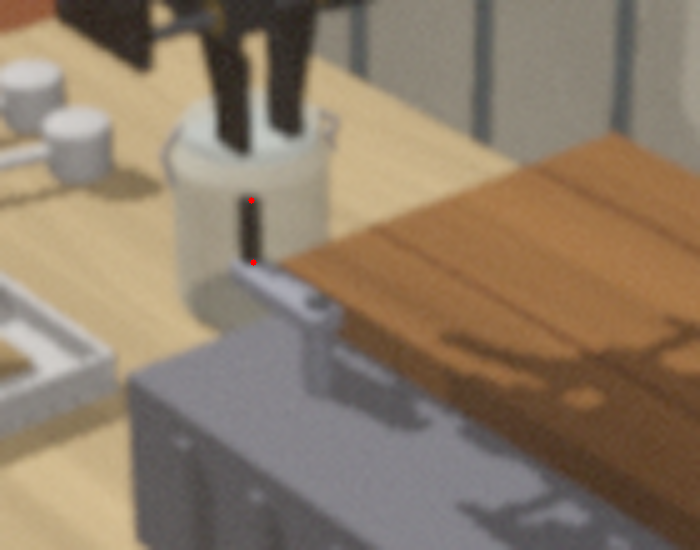

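The side crop shows the peg at crop (250,200–262), agreeing with the estimate. The fingers are above it and straddle it. Descending.

jog_arm(
  moves=[
    [0,0,0,-0.006,0.0012,0,0.76],
    [0,0,0,0,0,0.015,0.76],
    [0,0,0,0,0,0.015,0.76],
    [0,0,0,0,0,0.015,0.76],
    [0,0,0,0,0,0.013,0.76],
    [0,0,0,0,0,0.003,0.76],
    [0,0,0,0,0,0,0.76],
  ],
)

```text
clock: 16.93
eef_pos: [0.5797, 0.1661, 0.1542]
tool_rot: [[-0.037, -0.999, -0.003], [-0.999, 0.037, -0.002], [0.002, 0.003, -1.0]]
force: [0.1, -0.2, -0.1]
grip_width: 0.239
grasp_force: 0.0
```

```bash
python3 - <<'E'
from h import *
snap('side','s7.png');snap('top','t7.png')
s=r.sense();print(s['eef_pos'],s['tool_rot'].round(3),s['force'])
im=cv2.imread('pics/s7.png')
b=cv2.resize(im[140:250,260:400],None,fx=5,fy=5,interpolation=cv2.INTER_CUBIC)
cv2.imwrite('pics/c7.png',b)
E
```

```text
[0.58119957 0.16621409 0.1561877 ] [[-0.037 -0.999  0.001]
 [-0.999  0.037  0.   ]
 [-0.    -0.001 -1.   ]] [-0.0428558   0.10676967  0.25119736]
```

View pics/c7.png

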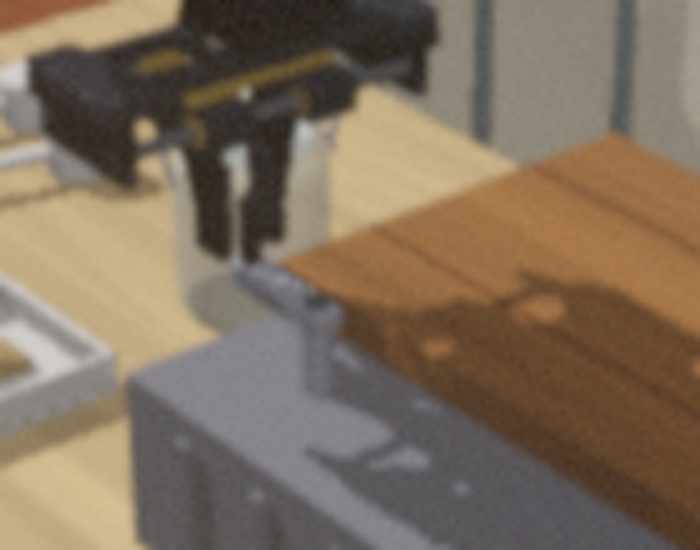

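The peg stands between the fingers at crop (250,240), with the TCP about 6 mm too far out. I'll correct that and swing along the arc.

jog_arm(
  moves=[
    [0,0,0,0.006,0,0.002,0.76],
    [0,0,0,0,-0.003,0,0.76],
    [0,0,0.117,0.0004,-0.0065,0,0.76],
    [0,0,0.117,0.0004,-0.0065,0,0.76],
    [0,0,0.117,0.0004,-0.0065,0,0.76],
    [0,0,0.117,0.0004,-0.0065,0,0.76],
  ],
)

```text
clock: 17.53
eef_pos: [0.6087, 0.1515, 0.1541]
tool_rot: [[-0.491, -0.871, -0.001], [-0.871, 0.491, -0.0], [0.001, 0.001, -1.0]]
force: [-2.6, 0.0, -0.2]
grip_width: 0.241
grasp_force: 0.7
```

jog_arm(
  moves=[
    [0,0,0.117,0.0004,-0.0065,0,0.76],
    [0,0,0.117,0.0004,-0.0065,0,0.76],
    [0,0,0.117,0.0004,-0.0065,0,0.76],
    [0,0,0.117,0.0004,-0.0065,0,0.76],
    [0,0,0,0,0,0,0.76],
  ],
)

```text
clock: 17.95
eef_pos: [0.6285, 0.1336, 0.1539]
tool_rot: [[-0.83, -0.558, 0.0], [-0.558, 0.83, 0.0], [-0.0, -0.0, -1.0]]
force: [-0.3, 0.1, 0.4]
grip_width: 0.239
grasp_force: 0.0
```

```bash
python3 - <<'E'
from h import *
s=r.sense();p=s['eef_pos'];R=s['tool_rot'];print(p,R.round(3),s['force'])
d=p[:2]-[.581,.104];print('radius',np.hypot(*d),'angle',np.arctan2(d[0],d[1])+.013,'heading',.013-np.arctan2(-R[1,1],-R[0,1]))
E
```

```text
[0.62848412 0.13361982 0.15391756] [[-0.83  -0.558  0.   ]
 [-0.558  0.83   0.   ]
 [-0.    -0.    -1.   ]] [-0.34883183  0.13412029  0.3802309 ]
radius 0.055964952448732994 angle 1.0260721375171333 heading 0.9914344118894886
```

jog_arm(
  moves=[
    [0,0,0.117,0.0004,-0.0065,0,0.76],
    [0,0,0.117,0.0004,-0.0065,0,0.76],
    [0,0,0.117,0.0004,-0.0065,0,0.76],
    [0,0,0.117,0.0004,-0.0065,0,0.76],
    [0,0,0.117,0.0004,-0.0065,0,0.76],
    [0,0,0,0,0,0,0.76],
    [0,0,0,0,0,0,0.76],
  ],
)

```text
clock: 18.53
eef_pos: [0.6377, 0.1037, 0.1541]
tool_rot: [[-1.0, -0.015, 0.001], [-0.015, 1.0, 0.0], [-0.001, 0.0, -1.0]]
force: [0.1, -0.3, 0.6]
grip_width: 0.237
grasp_force: 0.0
```

jog_arm(
  moves=[
    [0,0,0,0,-0.002,0,0.76],
    [0,0,0,0,0,0,0.76],
  ],
)

```text
clock: 18.7
eef_pos: [0.6378, 0.1025, 0.1541]
tool_rot: [[-1.0, -0.014, 0.001], [-0.014, 1.0, 0.001], [-0.001, 0.001, -1.0]]
force: [0.1, 2.3, 0.4]
grip_width: 0.238
grasp_force: 0.7
```

jog_arm(
  moves=[
    [0,0,0,0,-0.0015,0,0.76],
    [0,0,0,0,0,0,0.76],
  ],
)

```text
clock: 18.87
eef_pos: [0.6378, 0.1022, 0.154]
tool_rot: [[-1.0, -0.013, 0.002], [-0.013, 1.0, 0.003], [-0.002, 0.003, -1.0]]
force: [0.0, 5.3, 0.7]
grip_width: 0.242
grasp_force: 2.7
```

jog_arm(
  moves=[
    [0,0,0,0,-0.0015,0,0.76],
    [0,0,0,0,0,0,0.76],
    [0,0,0,0,0,0,0.76],
  ],
)

```text
clock: 19.12
eef_pos: [0.6378, 0.1021, 0.154]
tool_rot: [[-1.0, -0.013, 0.002], [-0.013, 1.0, 0.004], [-0.002, 0.004, -1.0]]
force: [-1.8, 9.1, 1.3]
grip_width: 0.241
grasp_force: 4.4
```

jog_arm(
  moves=[
    [0,0,0,0,-0.001,0,0.76],
    [0,0,0,0,0,0,0.76],
    [0,0,0,0,0,0,0.76],
  ],
)

```text
clock: 19.37
eef_pos: [0.6379, 0.102, 0.154]
tool_rot: [[-1.0, -0.014, 0.003], [-0.014, 1.0, 0.006], [-0.003, 0.006, -1.0]]
force: [-1.3, 10.3, 0.7]
grip_width: 0.24
grasp_force: 5.5
```

The force rises with no motion, so the latch is at its stop. Centring the fingers around the peg and leaving upward.

jog_arm(
  moves=[
    [0,0,0,0,0.004,0,0.76],
    [0,0,0,0,0.003,0,0.76],
    [0,0,0,0,0,0,0.76],
    [0,0,0,0,0,0,0.76],
  ],
)

```text
clock: 19.7
eef_pos: [0.6372, 0.1045, 0.1535]
tool_rot: [[-1.0, -0.011, -0.001], [-0.011, 1.0, -0.001], [0.001, -0.001, -1.0]]
force: [-0.1, -0.9, 0.3]
grip_width: 0.239
grasp_force: 0.0
```

jog_arm(
  moves=[
    [0,0,0,0,0.001,-0.01,0.76],
    [0,0,0,0,0,-0.02,0.76],
    [0,0,0,0,0,-0.02,0.76],
    [0,0,0,0,0,-0.03,0.76],
    [0,0,0,0.04,0,-0.01,0.76],
    [0,0,0,0.04,0,0,0.76],
    [0,0,0,0.04,0,0,0.76],
    [0,0,0,0.04,0,0,0.76],
  ],
)

```text
clock: 20.37
eef_pos: [0.4759, 0.1034, 0.2443]
tool_rot: [[-1.0, -0.01, 0.001], [-0.01, 1.0, 0.0], [-0.001, 0.0, -1.0]]
force: [0.4, 1.3, 0.9]
grip_width: 0.241
grasp_force: 0.0
```

jog_arm(
  moves=[
    [0,0,0,0.03,0,0,0.76],
    [0,0,0,0,0,0,0.76],
    [0,0,0,0,0,0,0.76],
    [0,0,0,0,0,0,0.76],
  ],
)

```text
clock: 20.7
eef_pos: [0.448, 0.1038, 0.2448]
tool_rot: [[-1.0, -0.011, 0.002], [-0.011, 1.0, 0.001], [-0.002, 0.001, -1.0]]
force: [0.2, 0.4, 0.5]
grip_width: 0.241
grasp_force: 0.0
```

```bash
python3 - <<'E'
from h import *
snap('top','t9.png');snap('side','s9.png');print(r.sense()['eef_pos'])
im=cv2.imread('pics/s9.png')
# peg: dark pixels near its expected place in the side view
a=pix('side',[.636,.105,.180]);b=pix('side',[.636,.105,.146]);print(a,b)
x0,y0=(a-[20,12]).astype(int);w=im[y0:y0+45,x0:x0+40].max(2)
n,l,st,c=cv2.connectedComponentsWithStats((w<60).astype(np.uint8))
for i in range(1,n):
  if st[i,4]>10:
    q=c[i]+[x0,y0];P=onz('side',*q,.163);d=P[:2]-[.581,.104];print(st[i],q,P,'angle',np.arctan2(d[0],d[1])+.013,np.hypot(*d))
E
```

```text
[0.44838973 0.10390779 0.24394887]
[341.6715952  181.95330663] [341.55738435 194.35525653]
[19 14  2 10 17] [340.41176471 187.88235294] [0.63474196 0.10805902 0.163     ] angle 1.5084114901361731 0.053895031805371196
```

```bash
python3 - <<'E'
from h import *
im=cv2.imread('pics/t9.png');a=pix('top',[.636,.105,.163]);x0,y0=(a-[14,14]).astype(int);w=im[y0:y0+28,x0:x0+28].max(2)
n,l,st,c=cv2.connectedComponentsWithStats((w<60).astype(np.uint8));print(a)
for i in range(1,n):
  if st[i,4]>5:
    q=c[i]+[x0,y0];P=onz('top',*q,.163);d=P[:2]-[.581,.104];print(st[i],q,P,np.arctan2(d[0],d[1])+.013,np.hypot(*d))
a=cv2.imread('pics/s0.png').astype(int)
d=abs(a-im*0-cv2.imread('pics/s9.png').astype(int)).max(2)
for k,b in dict(bottle=(480,245,525,345),brush=(385,355,490,415),jar=(292,155,315,205)).items():print(k,(d[b[1]:b[3],b[0]:b[2]]>40).mean())
E
```

```text
[261.19137573 167.74227561]
[11 11  7  8 38] [260.86842105 167.52631579] [0.63643266 0.10566509 0.163     ] 1.553767232794679 0.05545765960408262
bottle 0.003111111111111111
brush 0.28015873015873016
jar 0.23217391304347826
```

```bash
python3 - <<'E'
from h import *
def tm(f0,f1,b):
    A=cv2.imread(f0,0);B=cv2.imread(f1,0);x,y,X,Y=b;m=12
    R=cv2.matchTemplate(B[y-m:Y+m,x-m:X+m],A[y:Y,x:X],cv2.TM_CCOEFF_NORMED);_,v,_,p=cv2.minMaxLoc(R);return p[0]-m,p[1]-m,round(v,3)
for k,b in dict(bottle=(450,135,505,190),brush=(462,227,512,308),jar=(140,117,185,163)).items():print(k,tm('pics/t0.png','pics/t9.png',b))
for k,b in dict(brush=(385,355,490,415),jar=(292,155,330,205)).items():print(k,tm('pics/s0.png','pics/s9.png',b))
E
```

```text
bottle (0, 0, 0.883)
brush (0, 0, 0.765)
jar (0, 0, 1.0)
brush (0, 0, 0.789)
jar (-1, 12, 0.71)
```

```bash
python3 -c "
from h import *
print(order.close_job())"
```

```text
the job is handed in; nothing more can be done
None
```

I handed the job in at about 21 s: the lid is shut, the wedge lies flat in the tray, and the latch is against its stop (about 1.55 rad in the top view). The brush, bottle and jar have not moved in the top view.

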